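# Clamp a half brick in the studio jig

## Task

Clamp the half brick in its jig: push the open clamp strap round with the side of a finger until it lies across the brick against its stop, then push the cam lever on the strap all the way down so that the pad holds the brick. Leave the lever up until the strap is home, and let go at the end with the clamp locked. Nothing is to be picked up: the brick stays in its nest and the other things stay where they are.

Things in the scene. Friction and masses are not known exactly. Their poses are not given: they have to be found in the camera images.
- jig: clamping jig, a fixed plywood board 300 x 180 x 15 thick with a 20 high wooden nest round a half brick. Origin: underside of the board (table height), under the centre of the nest; z up; +x runs from the nest to the strap's pivot post, which stands 100 from the origin; the strap opens to the +y side. A steel stop post (top at 110 above the table) stands at x -94, y -14 to -24, where the closed strap ends up against it
- pivot (a point): the strap's pivot: on the vertical axis of the post, at mid-thickness of the strap, 102 above the table
- strap (a joint): swing of the clamp strap about the vertical pivot axis, rad: 0 = closed, strap straight across the brick along the jig's -x, against its stop; grows as it opens towards the jig's +y side (up to 1.6; starts 0.75 to 1.25). Moderately stiff: about 1 N at the free end moves it, it stays where it is left
- strap_end (a point): middle of the strap's free end face, 205 from the pivot axis, 102 above the table. The strap is a plain steel flat bar, 24 wide and 12 thick, level, its underside 96 and its top 108 above the table; the last 50 (beyond the brick when closed) is free of other parts
- lever (a joint): cam lever on top of the strap, rad: 0 = standing up (leaning 0.35 from vertical towards the pivot), grows as it is pushed down towards the pivot; 1.15 = fully down at its end stop, lying nearly level along the strap (0.07 rad short of level), reaching to above the pivot post. Starts 0 to 0.15. It turns in the upright plane that holds the strap's length. Takes 2 to 5 N at its end, and stays where it is left
- lever_hinge (a point): the lever's hinge axis, level and square to the strap; 100 from the pivot axis along the strap, 122 above the table
- lever_end (a point): tip of the cam lever, on its centre line, 100 from its hinge. The last 45 is a black flat grip 26 wide and 12 thick, the rest a round steel bar of diameter 12
- pad: round rubber pressure pad, diameter 34, 9 thick, below the strap under the lever's hinge; origin at the centre of its underside, which hangs 5 above the brick's top with the lever up; the lever drives it down onto the brick through a spring (about 12 N with the lever fully down)
- brick: loose fired-clay half brick, 100 x 100 x 65 high, with four dark core holes, sitting in the jig's nest with 3 play all round; origin at the centre of its underside, 15 above the table (top at 80)
- glue: white plastic glue bottle, diameter 52, height 150, standing on the table on the jig's closed side (jig -y); origin at its underside; to be left alone
- brush: flat paint brush lying on the table, about 175 long, 40 wide, 18 high; among the work, in front of the open strap; origin at its underside; to be left alone
- pulley: double pulley block lying flat, about 125 long, 50 wide, 30 high; near the open strap; origin at its underside; to be left alone
- offcut: wood offcut lying flat, 90 x 45 x 30 high; under or near the open strap; origin at its underside; to be left alone
- tape: roll of tape lying flat, diameter 90, height 24, behind the jig; origin at its underside; to be left alone
There are look-alikes about, which are no part of the job. Leave any blue or turquoise look-alike of the brick alone.

How it is judged:
On the way, in this order (a step that is already met when the one before it is completed fails the run):
1. the strap is closed against its stop, with the lever still up (value of joint strap below 0.06 rad and value of joint lever below 0.4 rad), for 0.2 s.
2. the lever is pushed fully down and the pad presses on the brick (value of joint lever above 1.05 rad and value of joint strap below 0.06 rad and contact force between pad and brick above 4 N), for 0.2 s.
At the end, for the whole second after the job is handed in: Strap within 0.06 rad of closed, lever pushed down past 1.05 of its 1.15 rad, pad pressing on the brick with more than 4 N; brick upright in its nest within 12 mm of where it was, other things within 30 mm of their places and upright (all of step 2 and distance of brick from where it was at the start of the episode below 0.012 m and angle between brick's own z axis and vertical below 0.06 rad and linear speed of brick below 0.02 m/s and not (distance of any of glue, brush, pulley, offcut, tape from where it was at the start of the episode above 0.03 m or angle between any of glue, brush, pulley, offcut, tape's own z axis and vertical above 0.4 rad)); the robot touches nothing.
It fails at once if the lever is pushed down before the strap is over the brick (value of joint lever above 0.5 rad and value of joint strap above 0.15 rad).
It fails at once if the brick is lifted or shifted out of its nest (distance of brick from where it was at the start of the episode above 0.015 m or angle between brick's own z axis and vertical above 0.15 rad).
It fails at once if another thing on the table is moved more than 30 mm, lifted or tipped (distance of any of glue, brush, pulley, offcut, tape from where it was at the start of the episode above 0.03 m or angle between any of glue, brush, pulley, offcut, tape's own z axis and vertical above 0.4 rad).
It also fails if it takes over 59 s, if anything falls off the work surface, if the arm or the gripper's body presses on something with over 40 N, if the wrist force passes 120 N, or if a joint passes its speed limit or range.

## Robot

A 6-joint arm with a two-finger parallel gripper is mounted at the origin on the work surface. World frame = base frame: x ahead of the robot, y to its left, z up, the work surface at z = 0. Lengths are in m, angles in rad, forces in N, time in s.
With the tool pointing down it reaches from about 0.375 to 0.975 m from the base axis. Payload 3.8 kg.
Tool frame: the origin (TCP) lies on the centre line of the jaws, within the pads' length; the fingertips stand 17 mm ahead of it and the grasp point (between the pads) lies 2 mm behind it; z points along the fingers, y is the line along which they close (so a half turn about z gives the same grasp; the last joint's range is limited). The gripper opens to 85 mm and grips with 20 to 120 N. Pads are 22 mm wide; open, the fingers measure 114 mm over their backs; the gripper's body (76 mm by 85 mm) begins 54 mm behind the grasp point. The pads swing forward as they close: fully open they stand 13 mm farther back than shut.
Start: joints at [-1.377, 0.264, 1.604, -0, 1.274, -0.037], TCP at [0.154, -0.657, 0.248] pointing down, gripper open.
Joint ranges: [-2.63, 2.63], [-0.94, 2.18], [0.31, 2.57], [-1.31, 4.45], [0, 2.66], [-2.55, 2.55]. Speed limits (rad/s): [2.57, 2.57, 3.14, 3.14, 3.14, 3.14].

## Interface

Orientations are given as a unit quaternion [w, x, y, z].
In Python, from rig import env gives the robot as it stands.
- The arm moves only by the tool servo_tool, never from a script. Its argument "motion" is a list of rows, each an object with "dp": the shift along the tool's x, y, z in mm, a list of three; "rot": the turn, a rotation vector about the tool's x, y, z in rad, a list of three. In form: [{"dp": [x, y, z], "rot": [rx, ry, rz]}, ...]. A call has 1 to 10 rows; each row is the pose to reach, as a shift and turn from the pose commanded when the call began, along the tool's axes at that moment; what a row does not reach only later rows make up. A row lasts 1/12 s, in which the tool goes at most 41.7 mm and 7.16 degrees, less where a joint would pass 70% of its speed; a pose out of reach is approached as far as the arm can. A call with a gripper value outside its range is refused whole. "jaw" is the opening in per cent of the stroke, from 0 (shut) to 100 (fully open), set as the call begins (left out, the last holds). The fingers move at their own pace and stop on an object; "squeeze" is the grip in N (left out, the last holds). Time passes only in rows, so rows that repeat a pose let the fingers close. It gives the time, the measured TCP pose, the force, the opening and the grip force at its end, in the units of the state.
- env.observe(): the state, without advancing time (a new reading comes with each control period).
- env.read_camera(name): name is "side" or "top"; returns a dict with "color" (420x560x3 uint8, red, green, blue), "camera_matrix" (3x3 intrinsics, pixels), "pose" (4x4, takes a point from camera to world coordinates). Camera axes: x right, y up, looking along -z (the intrinsics and any distortion apply to the point x, -y, -z); pixel columns grow to the right and rows downward; lengths in m; the calibration is good to about 2 mm. A picture is of the moment at which its call begins. There is no depth.
- env.finish_job(): hands the job in; it is judged then, once.
The state is a dict: "t": time; "joint_pos": joint angles; "joint_velocities": joint speeds; "tau": joint torques, N m; "position": TCP position; "eef_rot": TCP orientation; "wrist_force": force on the tool from outside, world axes, zero at the start; "torque": the same for the moment, N m; "gripper_width": opening from 0.0 (shut) to 1.0 (fully open); "grip_force": force on a finger pad.
Only numpy, scipy, OpenCV 4.12 (cv2) and the standard library are available. Lean on these libraries where they do the work, as an engineer would, in place of code of your own. Each camera call takes 0.05 s, during which the arm holds its last target. There are 200 camera calls.

## Working session

There is one attempt and no reset: what is moved stays moved. The work goes in short steps, Python scripts to look and compute and a tool call to move; the robot and the scene stay as the last step left them, time stands still between calls to the robot, and variables do not carry over. Pictures are saved under pics/ and viewed, at most 10 in all, crops included, and the job is handed in when it is done.

Besides the shell and the picture viewer there is one more tool, called by a JSON object that holds its "api" and its "payload", one argument or row to a line. servo_tool: Moves the arm, as the interface text tells. Its arguments: {"type":"object","properties":{"motion":{"type":"array","items":{"type":"object","properties":{"dp":{"type":"array","items":{"type":"number"}},"rot":{"type":"array","items":{"type":"number"}}}}},"jaw":{"type":"number"},"squeeze":{"type":"number"}},"required":["motion"]}

```bash
mkdir -p pics
cat > h.py <<'E'
import numpy as np, cv2
from rig import env
def snap(n,f):
    c=env.read_camera(n); cv2.imwrite(f,cv2.cvtColor(c["color"],cv2.COLOR_RGB2BGR)); np.savez(''+n+'.npz',**{k:np.array(v) for k,v in c.items()}); return c
def load(n): return np.load(''+n+'.npz')
def pt(n,u,v,z):
    c=load(n);K=c['camera_matrix'];T=c['pose']
    d=np.linalg.inv(K)@[u,v,1]; d=T[:3,:3]@(d*[1,-1,-1]); o=T[:3,3]
    return o+d*(z-o[2])/d[2]
def proj(n,p):
    c=load(n);K=c['camera_matrix'];T=c['pose']
    q=T[:3,:3].T@(np.array(p)-T[:3,3]); q=K@(q*[1,-1,-1]); return q[:2]/q[2]
E
python3 - <<'E'
from h import *
for n in('top','side'):
    c=snap(n,f'pics/{n}0.png'); print(c['camera_matrix'],c['pose'],c.keys())
print(env.observe())
a=[cv2.imread(f'pics/{n}0.png') for n in('top','side')]
E
```

```text
[[476.90860048   0.         277.32997074]
 [  0.         476.90860048 214.35243648]
 [  0.           0.           1.        ]] [[-0.00640262  0.99774206 -0.06685652  0.49003562]
 [-0.99994166 -0.00580643  0.00910802  0.04439282]
 [ 0.00869926  0.06691093  0.99772103  1.39281803]
 [ 0.          0.          0.          1.        ]] dict_keys(['color', 'camera_matrix', 'pose'])
[[471.41679753   0.         287.79251614]
 [  0.         471.41679753 208.897656  ]
 [  0.           0.           1.        ]] [[ 0.99973753  0.00880047 -0.02115259  0.54620446]
 [-0.02098428  0.72228346 -0.69127872 -0.69980488]
 [ 0.00919459  0.69154115  0.72227855  0.92319616]
 [ 0.          0.          0.          1.        ]] dict_keys(['color', 'camera_matrix', 'pose'])
{'t': 0.1, 'joint_pos': array([-1.37689918e+00,  2.64720589e-01,  1.60523505e+00,  1.28078930e-05,
        1.27371498e+00, -3.68945662e-02]), 'joint_velocities': array([-0.00201401, -0.00185793, -0.00341613,  0.00228423, -0.00061695,
        0.00238662]), 'tau': array([ 5.76954335e-04, -5.16707754e+01, -3.68590128e+01, -2.44766204e-05,
        6.29110989e-03, -9.81493606e-07]), 'position': array([ 0.15428968, -0.65648448,  0.24705896]), 'eef_rot': array([-1.03625969e-03,  9.93348964e-01,  1.15137991e-01, -7.53748559e-05]), 'wrist_force': array([ 0.5310215 , -0.11609722,  0.22025103]), 'torque': array([-0.02226514,  0.07123152,  0.02396758]), 'grip_force': 0.0, 'gripper_width': 1.0036608884106755}
```

View pics/top0.png

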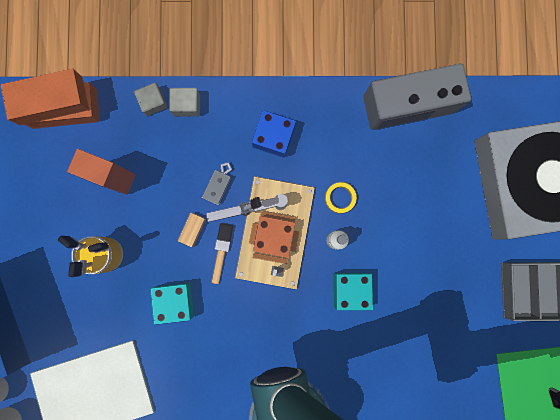

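View pics/side0.png

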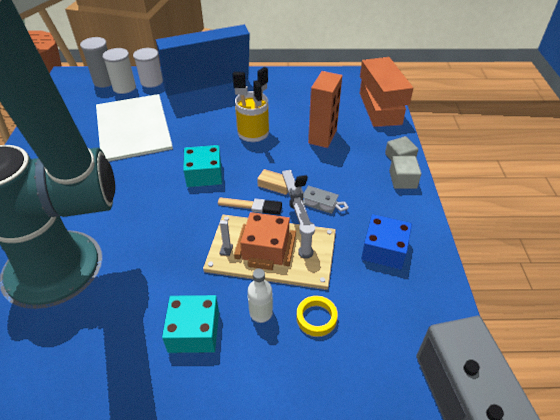

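The top view shows the red half brick in the jig at about (275,237), with the pivot post at (283,201), the strap end at about (208,217) and the stop post at (277,271). The blue brick at (275,130) and the turquoise ones at (171,303) and (354,291) are look-alikes. The one in the wooden nest fits the description. I'll take an enlarged crop to confirm it and read points.

Run:
```python
from h import *
t=cv2.imread('pics/top0.png')[155:305,170:370]
s=cv2.imread('pics/side0.png')[155:305,195:395]
cv2.imwrite('pics/top0c.png',cv2.resize(t,(800,600),interpolation=cv2.INTER_CUBIC))
cv2.imwrite('pics/side0c.png',cv2.resize(s,(800,600),interpolation=cv2.INTER_CUBIC))
```

```text
(no output)
```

View pics/top0c.png

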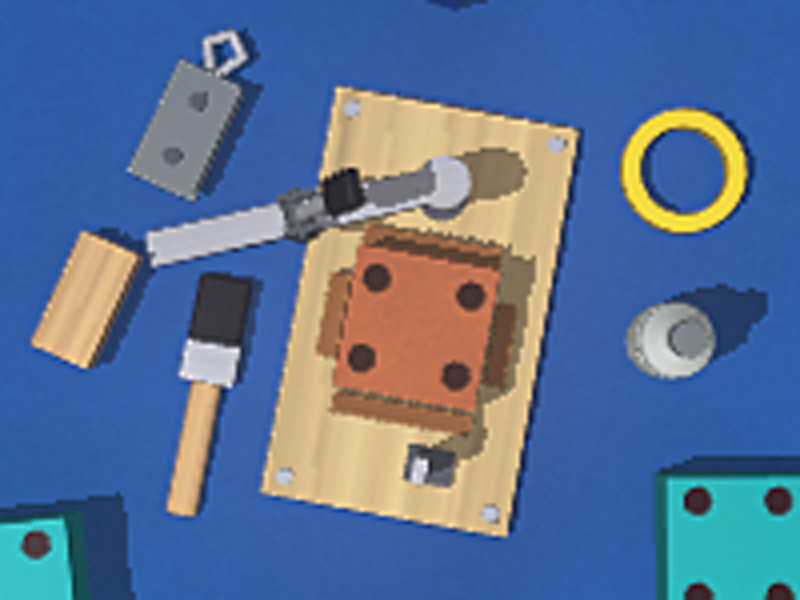

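View pics/side0c.png

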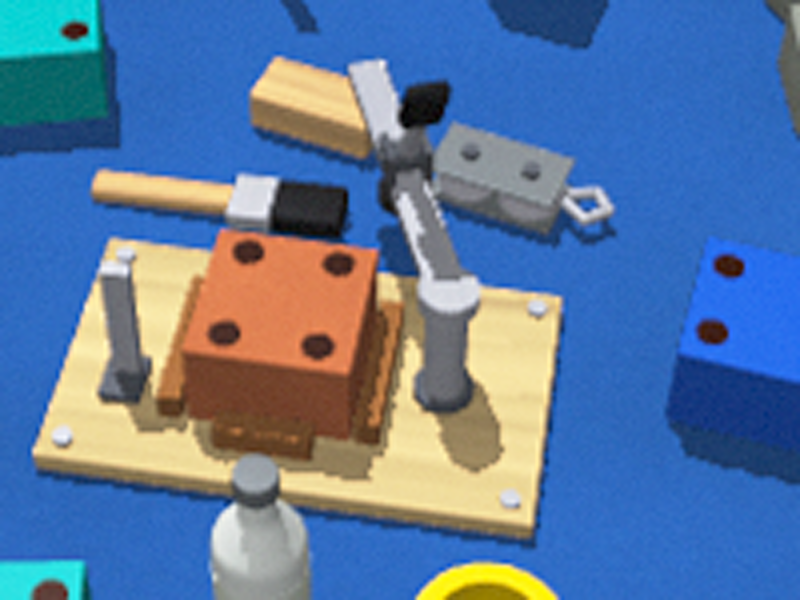

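The crops confirm it: the red brick sits in the nest with its top centre at crop (417,327). The pivot cap is at (449,185), the strap end at (149,251) and the stop post top at about (418,467). The side crop agrees, with the strap end at (366,66), the stop top at (117,268) and the pivot cap at (449,292).

Run:
```python
from h import *
T=lambda u,v,z: pt('top',170+u/4,155+v/4,z)
S=lambda u,v,z: pt('side',195+u/4,155+v/4,z)
np.set_printoptions(precision=4,suppress=True)
b=[T(*c,.015) for c in((335,88),(580,130),(508,537),(262,492))]
bs=[S(*c,.015) for c in((110,240),(562,296),(533,527),(36,458))]
print('board top',b,np.mean(b,0),'\nside',bs,np.mean(bs,0))
dx=(b[0]+b[1]-b[2]-b[3]);print('dir x',np.arctan2(dx[1],dx[0]),np.linalg.norm(dx)/2)
dx=(bs[0]+bs[3]-bs[1]-bs[2])*-1;print('dir x s',np.arctan2(dx[1],dx[0]),np.linalg.norm(dx)/2)
for n,P in(('top',T),('side',S)):
  q={'top':[(449,185),(149,251),(417,327),(418,467)],'side':[(449,292),(366,66),(280,292),(117,268)]}[n]
  for (u,v),z,k in zip(q,(.112,.108,.08,.11),('pivot','end','brick','stop')): print(n,k,P(u,v,z))
```

```text
board top [array([0.6917, 0.0997, 0.015 ]), array([ 0.66  , -0.0783,  0.015 ]), array([ 0.3669, -0.0232,  0.015 ]), array([0.4001, 0.1529, 0.015 ])] [0.5297 0.0378 0.015 ] 
side [array([0.4006, 0.1493, 0.015 ]), array([0.6937, 0.0965, 0.015 ]), array([ 0.6609, -0.0801,  0.015 ]), array([ 0.37 , -0.027,  0.015])] [0.5313 0.0347 0.015 ]
dir x -0.18312078206040436 0.2973221887848713
dir x s -0.17943468121043948 0.29673122302335175
top pivot [0.6112 0.0192 0.112 ]
top end [0.5681 0.2216 0.108 ]
top brick [0.5163 0.0413 0.08  ]
top stop [0.4222 0.0412 0.11  ]
side pivot [0.6133 0.0154 0.112 ]
side end [0.5695 0.2146 0.108 ]
side brick [0.5153 0.0449 0.08  ]
side stop [0.4216 0.0382 0.11  ]
```

{"api": "servo_tool", "payload": {
  "jaw": 0,
  "motion": [
    {"dp":[0,0,-30]},
    {"dp":[0,0,-60]},
    {"dp":[27,-30,-60]},
    {"dp":[54,-60,-60]},
    {"dp":[81,-90,-60]},
    {"dp":[108,-120,-60]},
    {"dp":[135,-150,-60]},
    {"dp":[162,-180,-60]},
    {"dp":[189,-210,-60]},
    {"dp":[216,-240,-60]}
  ]
}}

```text
invalid input
```

{"api": "servo_tool", "payload": {
  "motion": [
    {"dp":[27,-30,0]},
    {"dp":[54,-60,0]},
    {"dp":[81,-90,0]},
    {"dp":[108,-120,0]},
    {"dp":[135,-150,0]},
    {"dp":[162,-180,0]},
    {"dp":[189,-210,0]},
    {"dp":[216,-240,0]},
    {"dp":[216,-240,0]},
    {"dp":[216,-240,0]}
  ]
}}

```text
invalid input
```

{"api": "servo_tool", "payload": {
  "motion": [
    {"dp":[27,-32,0]},
    {"dp":[54,-64,0]},
    {"dp":[81,-96,0]},
    {"dp":[108,-128,0]},
    {"dp":[135,-160,0]},
    {"dp":[162,-192,0]},
    {"dp":[189,-224,0]},
    {"dp":[218,-257,0]},
    {"dp":[218,-257,0]},
    {"dp":[218,-257,0]}
  ]
}}

```text
invalid input
```

Rot is needed in every row.

{"api": "servo_tool", "payload": {
  "jaw": 0,
  "motion": [
    {"dp":[0,0,-30],"rot":[0,0,0]},
    {"dp":[0,0,-60],"rot":[0,0,0]},
    {"dp":[27,-30,-60],"rot":[0,0,0]},
    {"dp":[54,-60,-60],"rot":[0,0,0]},
    {"dp":[81,-90,-60],"rot":[0,0,0]},
    {"dp":[108,-120,-60],"rot":[0,0,0]},
    {"dp":[135,-150,-60],"rot":[0,0,0]},
    {"dp":[162,-180,-60],"rot":[0,0,0]},
    {"dp":[189,-210,-60],"rot":[0,0,0]},
    {"dp":[216,-240,-60],"rot":[0,0,0]}
  ]
}}

```text
t: 0.93
position: [0.31, -0.372, 0.3078]
eef_rot: [-0.0, 0.993, 0.115, -0.0]
wrist_force: [0.2, -0.3, 0.2]
gripper_width: 0.001
grip_force: 0.0
```

{"api": "servo_tool", "payload": {
  "motion": [
    {"dp":[27,-30,0],"rot":[0,0,0]},
    {"dp":[54,-60,0],"rot":[0,0,0]},
    {"dp":[81,-90,0],"rot":[0,0,0]},
    {"dp":[108,-120,0],"rot":[0,0,0]},
    {"dp":[135,-150,0],"rot":[0,0,0]},
    {"dp":[162,-180,0],"rot":[0,0,0]},
    {"dp":[189,-210,0],"rot":[0,0,0]},
    {"dp":[216,-240,0],"rot":[0,0,0]},
    {"dp":[216,-240,0],"rot":[0,0,0]},
    {"dp":[216,-240,0],"rot":[0,0,0]}
  ]
}}

```text
t: 1.77
position: [0.4655, -0.089, 0.3077]
eef_rot: [-0.0, 0.993, 0.118, -0.001]
wrist_force: [0.3, -0.6, 0.0]
gripper_width: -0.002
grip_force: 0.0
```

{"api": "servo_tool", "payload": {
  "motion": [
    {"dp":[27,-32,0],"rot":[0,0,0]},
    {"dp":[54,-64,0],"rot":[0,0,0]},
    {"dp":[81,-96,0],"rot":[0,0,0]},
    {"dp":[108,-128,0],"rot":[0,0,0]},
    {"dp":[135,-160,0],"rot":[0,0,0]},
    {"dp":[162,-192,0],"rot":[0,0,0]},
    {"dp":[189,-224,0],"rot":[0,0,0]},
    {"dp":[217,-256,0],"rot":[0,0,0]},
    {"dp":[217,-256,0],"rot":[0,0,0]},
    {"dp":[217,-256,0],"rot":[0,0,0]}
  ]
}}

```text
t: 2.6
position: [0.6184, 0.2078, 0.3067]
eef_rot: [0.0, 0.993, 0.116, -0.001]
wrist_force: [-0.5, -0.3, 0.4]
gripper_width: 0.001
grip_force: 0.0
```

{"api": "servo_tool", "payload": {
  "motion": [
    {"dp":[0,0,30],"rot":[0,0,0]},
    {"dp":[0,0,60],"rot":[0,0,0]},
    {"dp":[0,0,90],"rot":[0,0,0]},
    {"dp":[0,0,120],"rot":[0,0,0]},
    {"dp":[0,0,150],"rot":[0,0,0]},
    {"dp":[0,0,175],"rot":[0,0,0]},
    {"dp":[0,0,195],"rot":[0,0,0]},
    {"dp":[0,0,205],"rot":[0,0,0]},
    {"dp":[0,0,205],"rot":[0,0,0]}
  ]
}}

```text
t: 3.35
position: [0.6154, 0.2048, 0.1003]
eef_rot: [0.001, 0.993, 0.114, -0.003]
wrist_force: [-0.5, -0.4, -0.7]
gripper_width: 0.0
grip_force: 0.0
```

Run:
```python
from h import *
a=[]
for n,(v,u) in(('top',(155,170)),('side',(125,195))):
    snap(n,f'pics/{n}1.png'); a.append(cv2.resize(cv2.imread(f'pics/{n}1.png')[v:v+150,u:u+133],(400,451),interpolation=cv2.INTER_CUBIC))
cv2.imwrite('pics/c1.png',np.hstack(a)); o=env.observe();print(o['joint_pos'],o['position'],o['eef_rot'])
```

```text
[ 2.84209345e-01  3.39994465e-01  1.78608269e+00 -3.47381407e-04
  1.01509400e+00  1.62591864e+00] [0.61819259 0.20642371 0.1041113 ] [1.09870575e-04 9.93436555e-01 1.14384199e-01 2.32639206e-04]
```

View pics/c1.png

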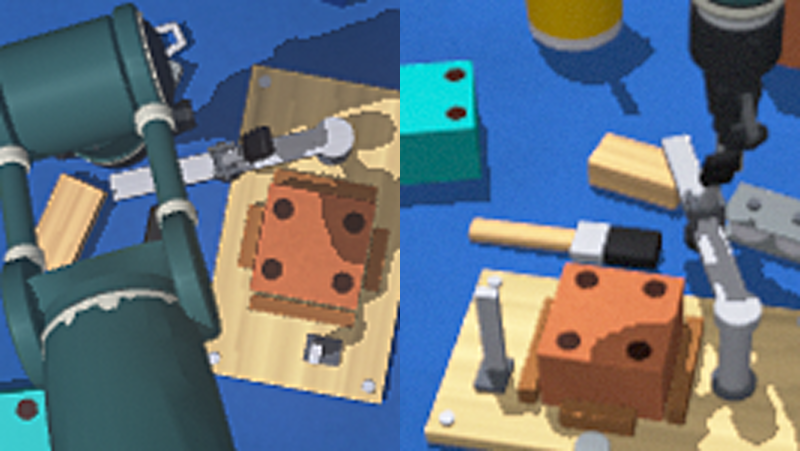

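The top crop shows the strap free with the arm above it. The side crop shows the fingers beyond the strap, clear of it. Next I'll work out the sweep along the arc.

```bash
cat > sweep.py <<'E'
from h import *
from scipy.spatial.transform import Rotation as R
P=np.array([.6125,.019]); 
o=env.observe(); p=np.array(o['position']); q=o['eef_rot']; M=R.from_quat(np.roll(q,-1)).as_matrix()
yaw=np.arctan2(M[1,0],M[0,0])
def row(s,r=.185,d=.023,z=.102):   # s strap angle
    f=2.9605-s; n=np.array([-np.sin(f),np.cos(f)]); c=P+r*np.array([np.cos(f),np.sin(f)])-n*d
    dp=M.T@(np.r_[c,z]-p)*1000; dy=(f-np.pi/2)-yaw
    return np.round(dp).astype(int).tolist(),round(-dy,2)
E
python3 - <<'E'
from sweep import *
print(yaw, proj('side',[p[0],p[1],p[2]-.017]), p)
for s in np.arange(1.175,-.01,-.075): print(round(s,3),*row(s))
E
```

```text
0.2292702840226911 [305.11485342 179.43074664] [0.61819259 0.20642371 0.1041113 ]
1.175 [-22, -3, 2] 0.01
1.1 [-36, -5, 2] -0.06
1.025 [-50, -5, 2] -0.14
0.95 [-64, -4, 2] -0.21
0.875 [-78, -3, 2] -0.29
0.8 [-92, 0, 2] -0.36
0.725 [-105, 4, 2] -0.44
0.65 [-118, 9, 2] -0.51
0.575 [-131, 14, 2] -0.59
0.5 [-143, 21, 2] -0.66
0.425 [-155, 29, 2] -0.74
0.35 [-166, 37, 2] -0.81
0.275 [-177, 46, 2] -0.89
0.2 [-187, 56, 2] -0.96
0.125 [-196, 67, 2] -1.04
0.05 [-204, 78, 2] -1.11
```

{"api": "servo_tool", "payload": {
  "motion": [
    {"dp":[-22,-3,2],"rot":[0,0,0]},
    {"dp":[-36,-5,2],"rot":[0,0,-0.06]},
    {"dp":[-50,-5,2],"rot":[0,0,-0.14]},
    {"dp":[-64,-4,2],"rot":[0,0,-0.21]},
    {"dp":[-78,-3,2],"rot":[0,0,-0.29]},
    {"dp":[-92,0,2],"rot":[0,0,-0.36]},
    {"dp":[-105,4,2],"rot":[0,0,-0.44]},
    {"dp":[-118,9,2],"rot":[0,0,-0.51]},
    {"dp":[-131,14,2],"rot":[0,0,-0.59]},
    {"dp":[-143,21,2],"rot":[0,0,-0.66]}
  ]
}}

```text
t: 4.28
position: [0.4851, 0.155, 0.1044]
eef_rot: [0.0, 0.902, 0.433, 0.003]
wrist_force: [0.2, 0.5, 0.7]
gripper_width: -0.003
grip_force: 0.5
```

Run:
```python
from sweep import *
snap('side','pics/side2.png'); cv2.imwrite('pics/c2.png',cv2.resize(cv2.imread('pics/side2.png')[125:275,195:395],(800,600)))
o=env.observe();print(o['wrist_force'],p)
for s in np.arange(.425,-.06,-.06): print(round(s,3),*row(s))
```

```text
[-2.22654338 -0.99433103  0.27923703] [0.48509729 0.15496739 0.10438257]
0.425 [-16, -2, 2] -0.07
0.365 [-28, -2, 2] -0.13
0.305 [-39, -2, 2] -0.19
0.245 [-50, 0, 2] -0.25
0.185 [-61, 1, 2] -0.31
0.125 [-72, 4, 2] -0.37
0.065 [-83, 7, 2] -0.43
0.005 [-93, 10, 2] -0.49
-0.055 [-103, 15, 2] -0.55
```

View pics/c2.png

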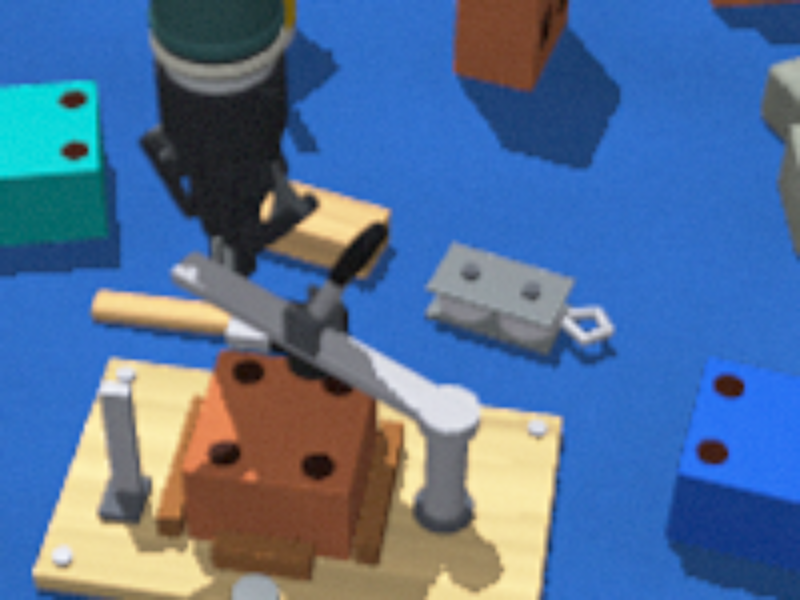

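The strap is following, with its end at crop (190,270), the fingers behind it at (230,260) and the lever still up. Continuing to the stop.

{"api": "servo_tool", "payload": {
  "motion": [
    {"dp":[-16,-2,2],"rot":[0,0,-0.07]},
    {"dp":[-28,-2,2],"rot":[0,0,-0.13]},
    {"dp":[-39,-2,2],"rot":[0,0,-0.19]},
    {"dp":[-50,0,2],"rot":[0,0,-0.25]},
    {"dp":[-61,1,2],"rot":[0,0,-0.31]},
    {"dp":[-72,4,2],"rot":[0,0,-0.37]},
    {"dp":[-83,7,2],"rot":[0,0,-0.43]},
    {"dp":[-88,9,2],"rot":[0,0,-0.46]},
    {"dp":[-88,9,2],"rot":[0,0,-0.46]}
  ]
}}

```text
t: 5.08
position: [0.4368, 0.0808, 0.1016]
eef_rot: [0.001, 0.781, 0.624, 0.002]
wrist_force: [-1.5, 2.1, -0.3]
gripper_width: 0.001
grip_force: 1.4
```

{"api": "servo_tool", "payload": {
  "motion": [
    {"dp":[-2,0,0],"rot":[0,0,0]},
    {"dp":[-4,0,0],"rot":[0,0,0]},
    {"dp":[-4,0,0],"rot":[0,0,0]}
  ]
}}

```text
t: 5.33
position: [0.4368, 0.0805, 0.1016]
eef_rot: [-0.001, 0.782, 0.623, 0.005]
wrist_force: [1.4, 16.8, -0.8]
gripper_width: 0.002
grip_force: 8.5
```

The TCP stopped with 17 N of resistance, so the strap is on its stop. Next I'll back off, lift and look.

{"api": "servo_tool", "payload": {
  "motion": [
    {"dp":[0,0,0],"rot":[0,0,0]},
    {"dp":[0,0,0],"rot":[0,0,0]},
    {"dp":[15,0,0],"rot":[0,0,0]},
    {"dp":[35,0,0],"rot":[0,0,0]},
    {"dp":[35,0,-35],"rot":[0,0,0]},
    {"dp":[35,0,-70],"rot":[0,0,0]},
    {"dp":[35,0,-105],"rot":[0,0,0]},
    {"dp":[35,0,-140],"rot":[0,0,0]},
    {"dp":[35,0,-160],"rot":[0,0,0]},
    {"dp":[35,0,-160],"rot":[0,0,0]}
  ]
}}

```text
t: 6.17
position: [0.4462, 0.1116, 0.2675]
eef_rot: [0.004, 0.781, 0.625, 0.006]
wrist_force: [1.2, 0.3, 0.0]
gripper_width: 0.002
grip_force: 0.0
```

Run:
```python
from sweep import *
a=[]
for n,(v,u) in(('top',(165,215)),('side',(155,220))):
    snap(n,f'pics/{n}3.png'); a.append(cv2.resize(cv2.imread(f'pics/{n}3.png')[v:v+120,u:u+80],(400,600),interpolation=cv2.INTER_CUBIC))
cv2.imwrite('pics/c3.png',np.hstack(a));print(p,yaw)
```

```text
[0.44616418 0.11156083 0.26745205] 1.3494210658575196
```

View pics/c3.png

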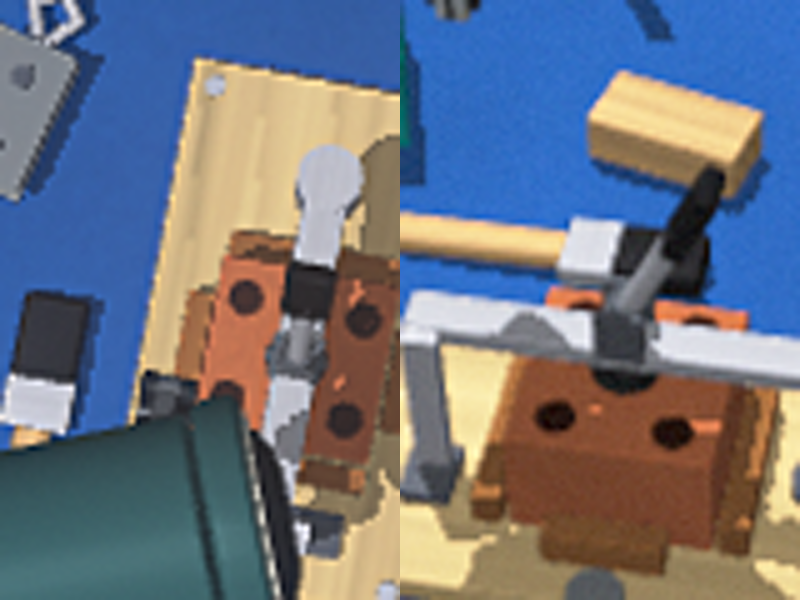

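The strap lies straight across the brick and against the stop post. The lever is still up, with its tip at top crop (310,272) and side crop (712,175), and the hinge is at top (297,350).

Run:
```python
from sweep import *
np.set_printoptions(precision=4,suppress=True)
a=2.9605; ux=-np.array([np.cos(a),np.sin(a)])   # jig +x
print('hinge',pt('top',215+297/5,165+350/5,.13),pt('side',220+622/5,155+335/5,.122))
for z in(.19,.2,.21,.22): print('tip',z,pt('top',215+310/5,165+272/5,z),pt('side',220+712/5,155+175/5,z))
print('cap',pt('top',215+330/5,165+180/5,.11))
H=P+[.0,.003]-ux*.1
print('H',H,ux)
for al in (.35,.42,.5): print(al,np.r_[H+ux*.1*np.sin(al),.122+.1*np.cos(al)], [proj(n,np.r_[H+ux*.1*np.sin(al),.122+.1*np.cos(al)]) for n in('top','side')])
```

```text
hinge [0.5199 0.041  0.13  ] [0.6987 0.0238 0.122 ]
tip 0.19 [0.5579 0.0343 0.19  ] [0.7363 0.0586 0.19  ]
tip 0.2 [0.5573 0.0344 0.2   ] [0.7337 0.0482 0.2   ]
tip 0.21 [0.5567 0.0345 0.21  ] [0.7311 0.0379 0.21  ]
tip 0.22 [0.5562 0.0346 0.22  ] [0.7285 0.0275 0.22  ]
cap [0.6121 0.0225 0.11  ]
H [0.5141 0.04  ] [ 0.9836 -0.1801]
0.35 [0.5479 0.0338 0.2159] [array([277.3094, 222.8477]), array([278.4207, 189.9989])]
0.42 [0.5542 0.0327 0.2133] [array([277.7554, 220.3238]), array([281.3823, 191.2266])]
0.5 [0.5613 0.0314 0.2098] [array([278.2427, 217.5661]), array([284.6449, 192.7936])]
```

```bash
cat > lev.py <<'E'
from sweep import *
a=2.9605; ux=-np.array([np.cos(a),np.sin(a)]); H=np.array([.515,.040])
def L(al,r=.08,o=.006,h=.0145):
    x=r*np.sin(al)-o*np.cos(al)-h; z=.122+r*np.cos(al)+o*np.sin(al)+.017
    return np.r_[H+ux*x,z]
def out(w): return np.round(M.T@(w-p)*1000).astype(int).tolist()
E
python3 - <<'E'
from lev import *
s=L(.35); s[:2]-=ux*.03
up=s.copy(); up[2]=p[2]; print('pre',s,out(up),out(s),'rot',yaw-1.39)
E
```

```text
pre [0.49266686 0.04408917 0.2162072 ] [-54, 63, 0] [-55, 63, 46] rot -0.04022978989589676
```

{"api": "servo_tool", "payload": {
  "motion": [
    {"dp":[-18,21,0],"rot":[0,0,-0.04]},
    {"dp":[-36,42,0],"rot":[0,0,-0.04]},
    {"dp":[-54,63,0],"rot":[0,0,-0.04]},
    {"dp":[-54,63,0],"rot":[0,0,-0.04]},
    {"dp":[-55,63,25],"rot":[0,0,-0.04]},
    {"dp":[-55,63,46],"rot":[0,0,-0.04]},
    {"dp":[-55,63,46],"rot":[0,0,-0.04]},
    {"dp":[-55,63,46],"rot":[0,0,-0.04]}
  ]
}}

```text
t: 6.93
position: [0.4892, 0.0435, 0.2109]
eef_rot: [-0.002, 0.768, 0.64, -0.002]
wrist_force: [-0.6, 0.8, 0.3]
gripper_width: -0.002
grip_force: 0.0
```

Run:
```python
from lev import *
print(p,yaw)
for al in (.35,.43,.5,.57,.64,.71,.78,.85,.92,.99,1.06,1.13,1.2): print(al,out(L(al)))
```

```text
[0.48924381 0.0434861  0.21092887] 1.3902750937548656
0.35 [1, 33, -5]
0.43 [1, 39, -4]
0.5 [1, 45, -1]
0.57 [1, 50, 1]
0.64 [1, 54, 4]
0.71 [1, 59, 7]
0.78 [1, 64, 10]
0.85 [1, 68, 14]
0.92 [1, 72, 18]
0.99 [1, 75, 23]
1.06 [1, 78, 27]
1.13 [1, 81, 32]
1.2 [1, 84, 37]
```

{"api": "servo_tool", "payload": {
  "motion": [
    {"dp":[0,20,0],"rot":[0,0,0]},
    {"dp":[0,32,0],"rot":[0,0,0]},
    {"dp":[0,38,1],"rot":[0,0,0]},
    {"dp":[0,44,2],"rot":[0,0,0]},
    {"dp":[0,49,4],"rot":[0,0,0]},
    {"dp":[0,54,6],"rot":[0,0,0]},
    {"dp":[0,58,9],"rot":[0,0,0]},
    {"dp":[0,62,12],"rot":[0,0,0]},
    {"dp":[0,66,16],"rot":[0,0,0]},
    {"dp":[0,70,20],"rot":[0,0,0]}
  ]
}}

```text
t: 7.77
position: [0.5608, 0.0308, 0.1932]
eef_rot: [0.0, 0.768, 0.641, 0.0]
wrist_force: [-0.5, 0.2, 3.6]
gripper_width: -0.003
grip_force: 1.3
```

Run:
```python
from lev import *
a=[]
for n,(v,u) in(('top',(165,215)),('side',(155,220))):
    snap(n,f'pics/{n}4.png'); a.append(cv2.resize(cv2.imread(f'pics/{n}4.png')[v:v+100,u:u+100],(400,400),interpolation=cv2.INTER_CUBIC))
cv2.imwrite('pics/c4.png',np.hstack(a))
print(p,yaw,o['wrist_force'])
for al in (.85,.92,.99,1.06,1.13,1.2,1.27,1.34,1.41,1.48,1.55): print(al,out(L(al)))
```

```text
[0.56078668 0.03082327 0.19323566] 1.390813448237518 [-0.51930565  0.19873996  3.63717645]
0.85 [1, -5, -3]
0.92 [1, -1, 1]
0.99 [1, 2, 5]
1.06 [1, 6, 10]
1.13 [1, 9, 15]
1.2 [1, 11, 20]
1.27 [1, 13, 25]
1.34 [1, 15, 30]
1.41 [1, 17, 36]
1.48 [1, 18, 41]
1.55 [1, 19, 47]
```

View pics/c4.png

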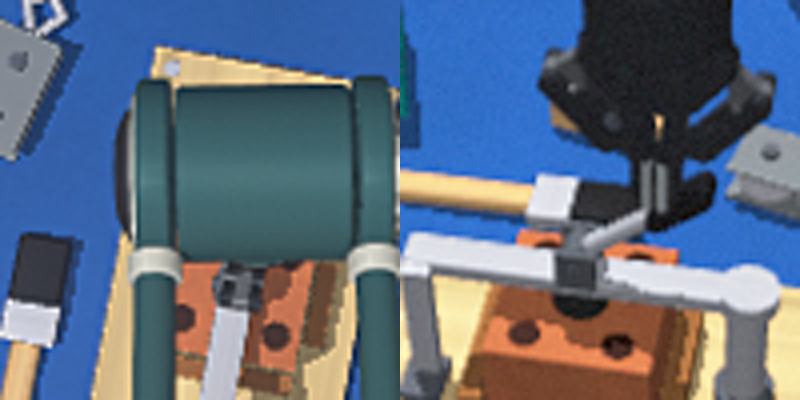

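The side crop shows the lever going down under the fingertips, with contact at about (655,215) at the start of the black grip. The strap is still home. Continuing a little farther out towards the tip.

{"api": "servo_tool", "payload": {
  "motion": [
    {"dp":[0,6,3],"rot":[0,0,0]},
    {"dp":[0,12,7],"rot":[0,0,0]},
    {"dp":[0,17,12],"rot":[0,0,0]},
    {"dp":[0,20,17],"rot":[0,0,0]},
    {"dp":[0,23,22],"rot":[0,0,0]},
    {"dp":[0,25,27],"rot":[0,0,0]},
    {"dp":[0,27,32],"rot":[0,0,0]},
    {"dp":[0,28,37],"rot":[0,0,0]},
    {"dp":[0,28,40],"rot":[0,0,0]},
    {"dp":[0,28,40],"rot":[0,0,0]}
  ]
}}

```text
t: 8.7
position: [0.5884, 0.0258, 0.1529]
eef_rot: [0.001, 0.768, 0.641, 0.0]
wrist_force: [0.7, 0.0, -0.1]
gripper_width: -0.003
grip_force: 0.0
```

{"api": "servo_tool", "payload": {
  "motion": [
    {"dp":[0,0,2],"rot":[0,0,0]},
    {"dp":[0,0,4],"rot":[0,0,0]},
    {"dp":[0,0,4],"rot":[0,0,0]}
  ]
}}

```text
t: 8.95
position: [0.5888, 0.0258, 0.1506]
eef_rot: [0.001, 0.768, 0.641, 0.001]
wrist_force: [-1.2, 0.2, 3.7]
gripper_width: -0.001
grip_force: 2.1
```

{"api": "servo_tool", "payload": {
  "motion": [
    {"dp":[0,0,2],"rot":[0,0,0]},
    {"dp":[0,0,4],"rot":[0,0,0]},
    {"dp":[0,0,4],"rot":[0,0,0]}
  ]
}}

```text
t: 9.2
position: [0.5891, 0.0258, 0.1499]
eef_rot: [0.001, 0.768, 0.641, 0.001]
wrist_force: [-8.1, -2.3, 20.3]
gripper_width: 0.001
grip_force: 10.5
```

The TCP has stalled at 20 N, so the lever is at its end stop. I'll hold, then lift straight off.

{"api": "servo_tool", "payload": {
  "motion": [
    {"dp":[0,0,1],"rot":[0,0,0]},
    {"dp":[0,0,1],"rot":[0,0,0]},
    {"dp":[0,0,1],"rot":[0,0,0]},
    {"dp":[0,0,-15],"rot":[0,0,0]},
    {"dp":[0,0,-45],"rot":[0,0,0]},
    {"dp":[0,0,-75],"rot":[0,0,0]},
    {"dp":[0,0,-105],"rot":[0,0,0]},
    {"dp":[0,0,-135],"rot":[0,0,0]},
    {"dp":[0,0,-135],"rot":[0,0,0]},
    {"dp":[0,0,-135],"rot":[0,0,0]}
  ]
}}

```text
t: 10.03
position: [0.5893, 0.0259, 0.2832]
eef_rot: [0.002, 0.768, 0.641, 0.002]
wrist_force: [1.1, -0.1, -1.6]
gripper_width: -0.0
grip_force: 0.0
```

Run:
```python
from lev import *
snap('side','pics/side5.png'); cv2.imwrite('pics/c5.png',cv2.resize(cv2.imread('pics/side5.png')[165:285,205:365],(800,600),interpolation=cv2.INTER_CUBIC))
print(p,o['wrist_force'],[proj('side',np.r_[H+ux*.1*np.sin(x),.122+.1*np.cos(x)]) for x in(1.35,1.5)])
```

```text
[0.5892871  0.02594069 0.28317186] [ 1.07280104 -0.1142969  -1.59408788] [array([306.6023931, 216.2953111]), array([307.30233063, 220.83980817])]
```

View pics/c5.png

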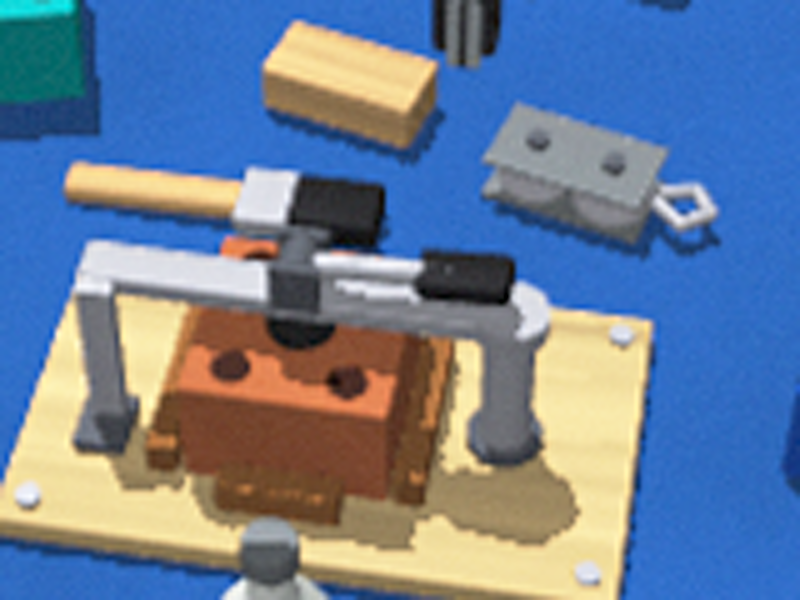

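The lever is fully down: its tip at full-image (308,220.6) matches the predicted (307,221) for 1.15 rad. The strap is on its stop, the pad is on the brick and the other things are undisturbed. Handing in.

```bash
python3 -c "
from rig import env
print(env.finish_job())"
```

```text
the job is handed in; nothing more can be done
None
```

The job is handed in: in the last picture the strap lies against its stop, the lever is fully down with the pad on the brick, and the gripper is clear; the pad force can't be read directly, and no verdict came back.

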